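# Skewer the coasters from under the shelf and hang them on the stand

### The job

Take the wooden-handled skewer from its two-fork stand, run its rod through the holes of all three cork coasters standing in the wire rack under the shelf, and lift them off together. Lay the skewer back in both forks of the stand the way it lay before, now with the three coasters hanging on it between the forks, and let go. Don't bump the shelf, and leave the jar and the canister standing where they are.

Things in the scene. Friction and masses are not known exactly. Their poses are not given: they have to be found in the camera images.
- skewer_grip (a point): Handle centre of the loose skewer (85 g, 200 mm, straight along x, z up as it lies level). Dark wood handle x -35 to 35 mm, 18 x 18 mm, flat sides to +-y and +-z; then bare steel rod of 8 mm diameter to the round tip at x = 165 mm, with a 20 mm diameter collar at x = 55 to 59 mm that stops the coasters. Balance point near x = 60 mm.
- skewer_tip (a point): The very end of the skewer's steel rod, 165 mm ahead (+x) of the handle's centre; axes as the skewer's.
- coaster0_center (a point): Centre of the hole of a cork coaster (nearest the robot): a flat disc of 90 mm diameter, 10 mm thick, about 24 g, with a central round hole of 24 mm diameter. It stands on edge; its own x axis is the axis of the hole, level and pointing away from the robot at the start, z up. Hung on the rod, its centre is about 8 mm below the rod's axis.
- coaster1_center (a point): Centre of the hole of a cork coaster (the middle one): a flat disc of 90 mm diameter, 10 mm thick, about 24 g, with a central round hole of 24 mm diameter. It stands on edge; its own x axis is the axis of the hole, level and pointing away from the robot at the start, z up. Hung on the rod, its centre is about 8 mm below the rod's axis.
- coaster2_center (a point): Centre of the hole of a cork coaster (farthest from the robot): a flat disc of 90 mm diameter, 10 mm thick, about 24 g, with a central round hole of 24 mm diameter. It stands on edge; its own x axis is the axis of the hole, level and pointing away from the robot at the start, z up. Hung on the rod, its centre is about 8 mm below the rod's axis.
- rack: Fixed wire rack. Origin on the table under the middle coaster; x, pointing away from the robot, is the holes' axis. The coasters stand at x = -18, 0, 18 mm, centres 52 mm up, on two bars at y = +-28 mm (tops 16 mm high). Upright wires between them at the same y reach 35 mm up: a coaster must rise about 30 mm to come free. Feet to x = +-40, y = +-44 mm.
- shelf: Fixed grey wire shelf over the rack; origin on the table, x away from the robot. Deck x -126 to 75, y +-185 mm, underside 229, top 239 mm up (saucers to 265). Legs at the rear only (x = 70, y = +-180 mm, feet forward to x = 0); front and sides open. A mug and a spoon hang at y 0 to 180 mm, x above -35 mm. Rack at y -100 to -50 mm.
- stand: Fixed stand; origin on the table under the first fork, x towards the front fork (at x = 105 mm), away from the robot. Wood foot x -35 to 120, y +-40, 8 mm thick. Forks: V across y of 6 mm wire, bottom 85, ends (y +-20) 113 mm up. The skewer lies in both, axis 96 mm up: bare rod between handle and collar in the first fork, handle centre near x = -45 mm.
- shelf_front (a point): Middle of the lower side of the shelf deck's front edge, 230 mm up, axes as the shelf's. The middle coaster is about 125 mm behind this edge, so near the coasters the gripper's body has to stay in front of the edge: it must lean back towards the robot (30 to 45 degrees) while the rod stays level.
- jar_center (a point): Centre of a closed glass jar, 76 mm diameter, 110 mm tall, standing loose on the table, half-way up.
- canister_center (a point): Point 55 mm up the axis of a blue plastic canister with white snap lid, 90 mm diameter, 109 mm tall, standing loose on the table.

How it is judged:
By the outcome, as a careful person would: the job done as asked, in the order asked, and still so for the second after the job is handed in, with the robot touching nothing.
It also fails if it takes over 64 s, if anything falls off the work surface, if the arm or the gripper's body presses on something with over 40 N, if the wrist force passes 120 N, or if a joint passes its speed limit or range.

### The arm

A 6-joint arm with a two-finger parallel gripper is mounted at the origin on the work surface. World frame = base frame: x ahead of the robot, y to its left, z up, the work surface at z = 0. Lengths are in m, angles in rad, forces in N, time in s.
With the tool pointing down it reaches from about 0.25 to 0.8 m from the base axis. Payload 8.5 kg.
Tool frame: the origin (TCP) lies midway between the tips of the shut fingers; the grasp point (between the pads) lies 19 mm behind it; z points along the fingers, y is the line along which they close (so a half turn about z gives the same grasp; the last joint's range is limited). The gripper opens to 85 mm and grips with 20 to 120 N. Pads are 22 mm wide; open, the fingers measure 114 mm over their backs; the gripper's body (76 mm by 85 mm) begins 54 mm behind the grasp point. The pads swing forward as they close: fully open they stand 13 mm farther back than shut.
Start: joints at [-1.122, 0.238, -0.013, 1.319, 0, 1.571], TCP at [0.228, -0.473, 0.231] pointing down, gripper open.
Joint ranges: [-2.66, 2.66], [-1.03, 1.9], [-1.14, 1.46], [-1.82, 2.27], [-1.45, 1.34], [-3.14, 3.14]. Speed limits (rad/s): [2.22, 2.22, 2.79, 3.14, 3.14, 3.14].

### API

Orientations are given as a unit quaternion [w, x, y, z].
In Python, from bench import manip gives the robot as it stands. The module is installed in compiled form; this text tells all that it offers.
- The arm moves only by the shell command python3 -m creep 'ROWS' [FORCE]. ROWS is JSON, a list of rows, each an object with "xyz": the shift along the tool's x, y, z in units of 60 cm (1.0 is 60 cm), a list of three; "turn": the turn about the tool's z in units of 90 degrees (1.0 is 90 degrees); "jaw": the opening, from 0 (shut) to 1 (fully open). In form: [{"xyz": [dx, dy, dz], "turn": turn, "jaw": jaw}, ...]. A call has 1 to 5 rows; each row is the pose to reach, as a shift and turn from the pose commanded when the call began, along the tool's axes at that moment; what a row does not reach only later rows make up. A row lasts 1/10 s, in which the tool goes at most 50 mm and 8.59 degrees, less where a joint would pass 70% of its speed; a pose out of reach is approached as far as the arm can. A call with a number of a shift or a turn outside -1 to 1 is refused whole. A call with a gripper value outside its range is refused whole. The fingers move at their own pace and stop on an object; FORCE is the grip in N (left out, the last holds). Time passes only in rows, so rows that repeat a pose let the fingers close. It gives the time, the measured TCP pose, the force, the opening and the grip force at its end, in the units of the state.
- manip.get_obs(): the state, without advancing time (a new reading comes with each control period).
- manip.capture(name): name is "scene" or "top"; returns (picture, depth): 420x560x3 uint8, red, green, blue; 420x560 float32, m along the optical axis (not along the pixel's ray), 0 where there is no reading.
- manip.get_calibration(name): a dict with "camera_matrix" (3x3 intrinsics, pixels), "T" (4x4, takes a point from camera to world coordinates). Camera axes: x right, y down, z forward; pixel columns grow to the right and rows downward; lengths in m; the calibration is good to about 2 mm. A picture is of the moment at which its call begins. get_calibration takes no time and is no camera call.
- manip.hand_in(): hands the job in; it is judged then, once.
The state is a dict: "t": time; "joints": joint angles; "joint_vel": joint speeds; "joint_torque": joint torques, N m; "eef_pos": TCP position; "tcp_rot": TCP orientation; "ft_force": force on the tool from outside, world axes, zero at the start; "ft_torque": the same for the moment, N m; "finger_gap": finger opening in m; "finger_force": force on a finger pad.
Only numpy, scipy, OpenCV 4.12 (cv2) and the standard library are available. Lean on these libraries where they do the work, as an engineer would, in place of code of your own. Each camera call takes 0.05 s, during which the arm holds its last target. There are 200 camera calls.

## Working session

There is one attempt and no reset: what is moved stays moved. The work goes in short steps, Python scripts to look and compute and a shell command to move; the robot and the scene stay as the last step left them, time stands still between calls to the robot, and variables do not carry over. Pictures are saved under pics/ and viewed, at most 10 in all, crops included, and the job is handed in when it is done.

```bash
mkdir -p pics; ls; cat > h.py <<'E'
from bench import manip
import numpy as np, cv2
from scipy.spatial.transform import Rotation as R
def cap(n,save=None):
    p,d=manip.capture(n)
    if save: cv2.imwrite('pics/'+save+'.png',p[:,:,::-1]); np.savez('pics/'+save,p=p,d=d)
    return p,d
def cal(n):
    c=manip.get_calibration(n); return np.array(c['camera_matrix']),np.array(c['T'])
def ray(n,u,v):
    K,T=cal(n); r=T[:3,:3]@np.linalg.solve(K,[u,v,1]); return T[:3,3],r
def onz(n,u,v,z):
    o,r=ray(n,u,v); return o+r*(z-o[2])/r[2]
def proj(n,P):
    K,T=cal(n); q=np.linalg.inv(T)@np.append(P,1); q=K@q[:3]; return q[:2]/q[2]
def tri(a,pa,b,pb):
    o1,r1=ray(a,*pa);o2,r2=ray(b,*pb);A=np.c_[r1,-r2];s=np.linalg.lstsq(A,o2-o1,rcond=None)[0]
    p,q=o1+s[0]*r1,o2+s[1]*r2; return (p+q)/2,np.linalg.norm(p-q)
def pts(n,d):
    K,T=cal(n); v,u=np.mgrid[:d.shape[0],:d.shape[1]]
    P=np.stack([(u-K[0,2])/K[0,0]*d,(v-K[1,2])/K[1,1]*d,d],-1)@T[:3,:3].T+T[:3,3]
    P[d==0]=np.nan; return P
def rot(): 
    o=manip.get_obs(); q=np.array(o['tcp_rot']); return R.from_quat(q[[1,2,3,0]]),np.array(o['eef_pos'])
E
python3 - <<'E'
from h import *
np.set_printoptions(precision=4,suppress=True)
for n in('scene','top'):
    cap(n,n+'0'); K,T=cal(n); print(K[0,0],K[:2,2]); print(T)
o=manip.get_obs(); print(o); print(rot()[0].as_matrix())
E
```

```text
pics
528.9308696927868 [277.7681 211.5433]
[[ 0.3868  0.5041 -0.7722  1.3873]
 [ 0.922  -0.1971  0.3331 -0.3676]
 [ 0.0157 -0.8408 -0.5411  0.7375]
 [ 0.      0.      0.      1.    ]]
518.0238300991223 [274.0825 208.8595]
[[-0.0032 -0.9954  0.0954  0.5242]
 [-0.9994 -0.0002 -0.0356  0.0087]
 [ 0.0355 -0.0954 -0.9948  1.0622]
 [ 0.      0.      0.      1.    ]]
{'t': 0.1, 'joints': array([-1.122 ,  0.2388, -0.0142,  1.3192,  0.    ,  1.5708]), 'joint_vel': array([ 0.0008, -0.001 ,  0.0015, -0.0009, -0.0001, -0.0008]), 'joint_torque': array([  0.0012, -53.972 ,  34.6998,   0.0134,  -0.    ,   0.    ]), 'eef_pos': array([ 0.2276, -0.4727,  0.2307]), 'tcp_rot': array([-0.0007,  0.9749,  0.2225, -0.0001]), 'ft_force': array([0.2082, 0.3691, 0.4118]), 'ft_torque': array([-0.0011,  0.0108,  0.0014]), 'finger_force': 0.0, 'finger_gap': 0.08517074066286519}
[[ 0.901   0.4339 -0.0006]
 [ 0.4339 -0.901   0.0012]
 [ 0.     -0.0013 -1.    ]]
```

View pics/scene0.png

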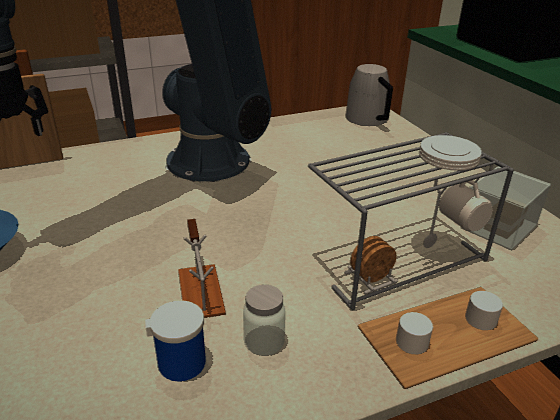

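View pics/top0.png

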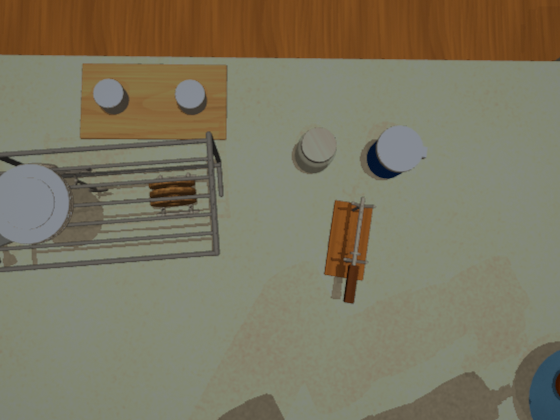

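```bash
python3 - <<'E'
import cv2,numpy as np
s=cv2.imread('pics/scene0.png');t=cv2.imread('pics/top0.png')
def c(i,u,v,w,h,k): return cv2.resize(i[v:v+h,u:u+w],(w*k,h*k),interpolation=cv2.INTER_CUBIC)
a=c(s,160,210,80,115,5)[:,:400]; b=c(t,310,190,80,115,5); 
d=np.hstack([a,b])[:575]
cv2.imwrite('pics/c1.png',d)
e=np.hstack([c(s,320,220,100,90,4),c(t,130,130,100,140,4)[:360]])
f=c(t,130,130,100,140,4)
m=np.zeros((560,800,3),np.uint8);m[:360,:400]=c(s,320,220,100,90,4);m[:,400:]=f
cv2.imwrite('pics/c2.png',m)
E
```

```text
(no output)
```

View pics/c1.png

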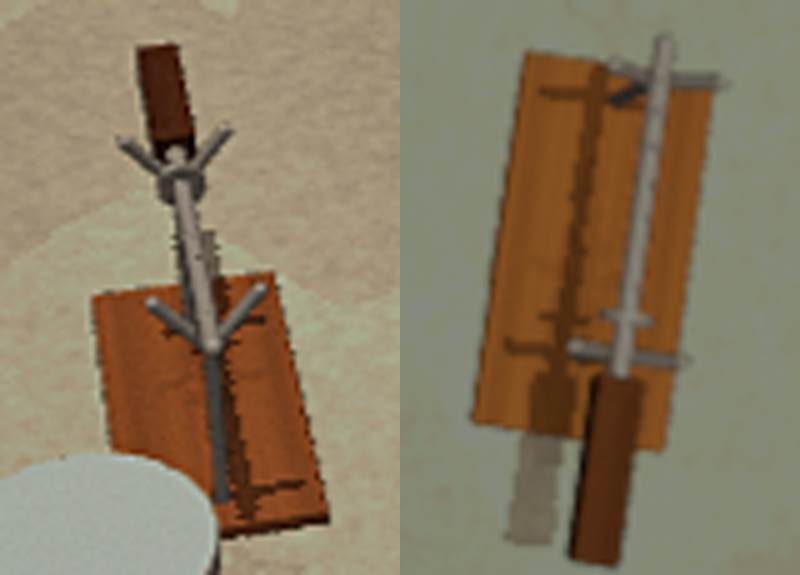

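View pics/c2.png

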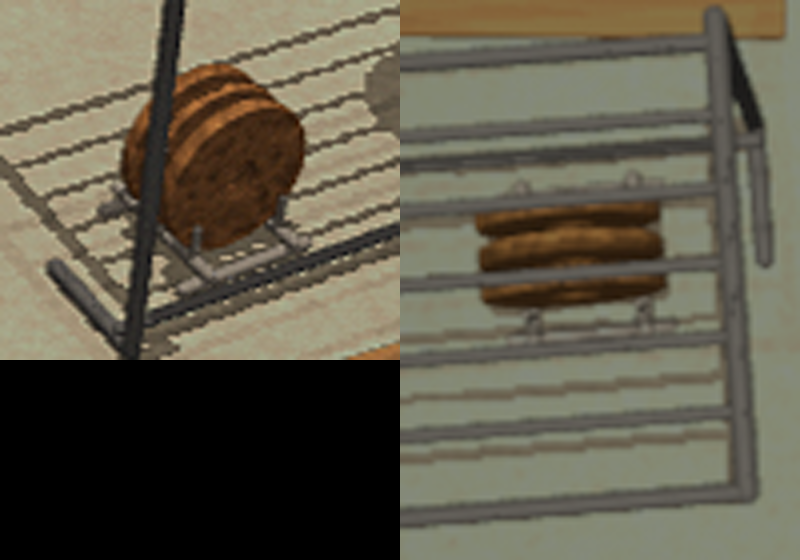

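```bash
python3 - <<'E'
from h import *
np.set_printoptions(precision=4,suppress=True)
def ct(u,v): return (310+(u-400+.5)/5-.5,190+(v+.5)/5-.5)
def cs(u,v): return (160+(u+.5)/5-.5,210+(v+.5)/5-.5)
def rt(u,v): return (130+(u-400+.5)/4-.5,130+(v+.5)/4-.5)
def rs(u,v): return (320+(u+.5)/4-.5,220+(v+.5)/4-.5)
T=np.load('pics/top0.npz');S=np.load('pics/scene0.npz')
PT=pts('top',T['d']);PS=pts('scene',S['d'])
print('tip',tri('top',ct(664,36),'scene',cs(212,345)))
hb=(593,559);hf=(616,379)
print('hback top',tri('top',ct(*hb),'scene',cs(159,46)), onz('top',*ct(*hb),.105))
print('hfront z.105',onz('top',*ct(*hf),.105),'tip z.096',onz('top',*ct(664,34),.096))
print('collar',tri('top',ct(626,318),'scene',cs(181,183)))
# handle depth
p=T['p'].astype(int);
def mask(P,p,c,lo,hi): return (P[...,0]>lo[0])&(P[...,0]<hi[0])&(P[...,1]>lo[1])&(P[...,1]<hi[1])&(P[...,2]>lo[2])&(P[...,2]<hi[2])
for n,P in(('top',PT),('scene',PS)):
    m=mask(P,0,0,(.3,-.25,.08),(.5,-.05,.13)); v,u=np.where(m); Q=P[m]
    print(n,m.sum(),Q.mean(0),Q.min(0),Q.max(0))
    # coasters
    m=mask(P,0,0,(.5,.1,.05),(.75,.3,.12)); Q=P[m]; print(' coast',m.sum(),Q.mean(0),Q.min(0),Q.max(0))
print('fork tips back',[onz('top',*ct(*a),.113) for a in((572,348),(685,361))],'front',[onz('top',*ct(*a),.113) for a in((612,65),(725,83))])
for a in((478,215),(658,210),(482,247),(662,243),(484,294),(662,290)): print('coaster top edge',onz('top',*rt(*a),.052))
print('c tops',[onz('top',*rt(*a),.097) for a in((570,213),(572,240),(572,282))])
print('shelf front bar z.234',onz('top',*rt(400,518),.234),onz('top',*rt(755,492),.234),'rear corner',onz('top',*rt(714,10),.234))
print('c2 face scene/top',tri('scene',rs(240,172),'top',rt(569,210)))
print('rack wires',[onz('top',*rt(*a),.035) for a in((522,184),(633,178),(534,316),(644,306))])
# shelf deck from depth
m=mask(PT,0,0,(.35,0,.225),(.8,.6,.245)); Q=PT[m]; print('shelf',Q.min(0),Q.max(0))
for a in((318,150),(400,150)): print(onz('top',*a,.11))
E
```

```text
tip (array([ 0.6389, -0.1936,  0.0999]), np.float64(0.0028977010142790527))
hback top (array([ 0.4451, -0.162 ,  0.1056]), np.float64(0.00207628474870074)) [ 0.4454 -0.1612  0.105 ]
hfront z.105 [ 0.5111 -0.1708  0.105 ] tip z.096 [ 0.6406 -0.1931  0.096 ]
collar (array([ 0.5333, -0.1773,  0.0974]), np.float64(0.0017558605443100102))
top 341 [ 0.4719 -0.1662  0.104 ] [ 0.444  -0.1803  0.0903] [ 0.499  -0.1543  0.1112]
 coast 759 [0.6521 0.1712 0.0793] [0.6278 0.1241 0.0501] [0.6771 0.2999 0.1011]
scene 135 [ 0.4718 -0.1698  0.1055] [ 0.4429 -0.1812  0.0921] [ 0.4989 -0.1561  0.1094]
 coast 954 [0.6637 0.1668 0.0781] [0.6294 0.1212 0.0501] [0.6821 0.3    0.0992]
fork tips back [array([ 0.5225, -0.1533,  0.113 ]), array([ 0.5176, -0.1949,  0.113 ])] front [array([ 0.6269, -0.1699,  0.113 ]), array([ 0.6202, -0.212 ,  0.113 ])]
coaster top edge [0.671  0.2165 0.052 ]
coaster top edge [0.6737 0.1291 0.052 ]
coaster top edge [0.6553 0.2143 0.052 ]
coaster top edge [0.6574 0.127  0.052 ]
coaster top edge [0.6323 0.2129 0.052 ]
coaster top edge [0.6343 0.1267 0.052 ]
c tops [array([0.6655, 0.1647, 0.097 ]), array([0.6528, 0.1635, 0.097 ]), array([0.6331, 0.1632, 0.097 ])]
shelf front bar z.234 [0.524  0.2072 0.234 ] [0.5338 0.0678 0.234 ] rear corner [0.7287 0.0858 0.234 ]
c2 face scene/top (array([0.6733, 0.1724, 0.0564]), np.float64(0.00145269636664913))
rack wires [array([0.6891, 0.1986, 0.035 ]), array([0.6923, 0.1437, 0.035 ]), array([0.6231, 0.1916, 0.035 ]), array([0.6281, 0.1375, 0.035 ])]
shelf [0.5062 0.0665 0.2251] [0.7305 0.4145 0.245 ]
[ 0.7263 -0.1081  0.11  ]
[ 0.727  -0.2632  0.11  ]
```

```bash
python3 -m creep '[{"xyz":[0.55,-0.29,-0.28],"turn":0.39,"jaw":1},{"xyz":[0.55,-0.29,-0.28],"turn":0.39,"jaw":1},{"xyz":[0.55,-0.29,-0.28],"turn":0.39,"jaw":1},{"xyz":[0.55,-0.29,-0.28],"turn":0.39,"jaw":1},{"xyz":[0.55,-0.29,-0.28],"turn":0.39,"jaw":1}]'
```

```text
t: 0.6
eef_pos: [0.3562, -0.2993, 0.3284]
tcp_rot: [-0.0, 0.996, -0.085, -0.0]
ft_force: [0.8, -0.0, 0.6]
finger_gap: 0.0854
finger_force: 0.0
```

```bash
python3 -m creep '[{"xyz":[0.4,-0.1,0],"turn":0,"jaw":1},{"xyz":[0.4,-0.1,0],"turn":0,"jaw":1},{"xyz":[0.4,-0.1,0],"turn":0,"jaw":1},{"xyz":[0.4,-0.1,0],"turn":0,"jaw":1},{"xyz":[0.4,-0.1,0],"turn":0,"jaw":1}]'; python3 -m creep '[{"xyz":[0.6,0,0],"turn":0,"jaw":1},{"xyz":[0.6,0,0],"turn":0,"jaw":1},{"xyz":[0.6,0,0],"turn":0,"jaw":1},{"xyz":[0.6,0,0],"turn":0,"jaw":1},{"xyz":[0.6,0,0],"turn":0,"jaw":1}]'; python3 -c "
from h import *
print(manip.get_obs()['joints'],rot()[0].as_matrix())"
```

```text
t: 1.1
eef_pos: [0.6043, -0.2799, 0.3274]
tcp_rot: [-0.0, 0.997, -0.082, -0.0]
ft_force: [1.0, -1.7, 1.0]
finger_gap: 0.0853
finger_force: 0.0
t: 1.6
eef_pos: [0.663, -0.2617, 0.3321]
tcp_rot: [-0.021, 0.994, -0.082, -0.07]
ft_force: [12.3, -4.3, 2.4]
finger_gap: 0.0854
finger_force: 0.0
[-3.75944061e-01  9.11578103e-01  1.45802767e+00  2.26411729e+00
  8.46080332e-05  2.92956345e+00] [[ 0.97680837 -0.16530054 -0.13609242]
 [-0.15931848 -0.98575971  0.05380899]
 [-0.14304908 -0.03087904 -0.98923377]]
```

```bash
python3 -m creep '[{"xyz":[0.5,0,0],"turn":0,"jaw":1}]';python3 -c "
from h import *
print(manip.get_obs()['joints'],rot()[0].as_matrix()[:,2])"
 python3 -m creep '[{"xyz":[0.5,0,0],"turn":0,"jaw":1},{"xyz":[0.5,0,0],"turn":0,"jaw":1},{"xyz":[0.5,0,0],"turn":0,"jaw":1}]'; python3 -c "
from h import *
print(manip.get_obs()['joints'],rot()[0].as_matrix()[:,2])"
```

```text
t: 1.7
eef_pos: [0.6658, -0.252, 0.3388]
tcp_rot: [-0.02, 0.994, -0.082, -0.065]
ft_force: [-1.3, 1.1, 1.3]
finger_gap: 0.0853
finger_force: 0.0
[-3.62643857e-01  9.02092884e-01  1.45778609e+00  2.26286618e+00
  1.77096291e-03  2.94268895e+00] [-0.12648369  0.04988514 -0.99071356]
t: 2.0
eef_pos: [0.6738, -0.2309, 0.3248]
tcp_rot: [-0.023, 0.993, -0.081, -0.078]
ft_force: [-0.6, 0.0, 0.4]
finger_gap: 0.0854
finger_force: 0.0
[-0.3327542   0.92146155  1.45610432  2.26725092  0.00600024  2.97174875] [-0.15030663  0.05829518 -0.98691924]
```

```bash
python3 -m creep '[{"xyz":[-0.35,0,0],"turn":0,"jaw":1},{"xyz":[-0.35,0,0],"turn":0,"jaw":1},{"xyz":[-0.35,0,0],"turn":0,"jaw":1},{"xyz":[-0.35,0,0],"turn":0,"jaw":1},{"xyz":[-0.35,0,0],"turn":0,"jaw":1}]';python3 -c "
from h import *
print(manip.get_obs()['joints'],rot()[0].as_matrix())"
```

```text
t: 2.5
eef_pos: [0.4999, -0.2034, 0.355]
tcp_rot: [-0.023, 0.993, -0.082, -0.076]
ft_force: [0.9, -1.1, 1.7]
finger_gap: 0.0855
finger_force: 0.0
[-3.85130513e-01  3.94268658e-01  5.11900874e-01  1.84773852e+00
 -2.41432893e-03  2.92038947e+00] [[ 0.97506636 -0.16542157 -0.1479233 ]
 [-0.15852183 -0.98568796  0.0573591 ]
 [-0.15529465 -0.03247986 -0.9873341 ]]
```

```bash
python3 -m creep '[{"xyz":[-0.4,-0.09,0.066],"turn":0,"jaw":1},{"xyz":[-0.4,-0.09,0.066],"turn":0,"jaw":1},{"xyz":[-0.4,-0.09,0.066],"turn":0,"jaw":1},{"xyz":[-0.4,-0.09,0.066],"turn":0,"jaw":1},{"xyz":[-0.4,-0.09,0.066],"turn":0,"jaw":1}]';cat > st.py <<'E'
from h import *
np.set_printoptions(precision=3,suppress=True)
o=manip.get_obs(); M=rot()[0].as_matrix(); print('q',o['joints'],'r',np.hypot(*o['eef_pos'][:2])); print(M)
E
python3 st.py
```

```text
t: 3.0
eef_pos: [0.2688, -0.1096, 0.355]
tcp_rot: [-0.023, 0.994, -0.082, -0.076]
ft_force: [-0.1, 0.3, 0.6]
finger_gap: 0.0855
finger_force: 0.0
q [-0.385 -0.062 -0.053  1.738 -0.002  2.921] r 0.2903078135526046
[[ 0.975 -0.166 -0.147]
 [-0.159 -0.986  0.057]
 [-0.154 -0.032 -0.987]]
```

```bash
cat > fk.py <<'E'
import numpy as np
from scipy.optimize import least_squares
D=np.array([(0.2388,-.0142,1.3192,.5246,.2307),(.9115,1.458,2.2641,.7128,.3321),(.3943,.5119,1.8477,.5397,.355),(.9021,1.4578,2.2629,.7119,.3388),(.9215,1.4561,2.2673,.7123,.3248),(-.062,-.053,1.738,.2903,.355)])
def f(p,q):
    L1,L2,b,L3,h=p; a=q[0]-q[1]; t=a+q[2]
    return np.array([L1*np.sin(q[0])+L2*np.cos(a)+b*np.sin(a)+L3*np.cos(t), h+L1*np.cos(q[0])-L2*np.sin(a)+b*np.cos(a)-L3*np.sin(t)])
s=least_squares(lambda p:np.concatenate([f(p,d[:3])-d[3:] for d in D]),[.4,.4,0,.3,.3])
P=s.x
if __name__=='__main__':
    print(P,s.fun)
    for z in(.1,.15,.2,.25,.3):
      for r in(.2,.25,.3,.35):
        for p in (1.57,1.72):
          g=least_squares(lambda q:np.append(f(P,q)-[r,z],q[0]-q[1]+q[2]-p),[-.5,-.8,1.2]); print(z,r,p,g.x.round(2),g.cost<1e-6)
E
python3 fk.py
```

```text
[0.572457   0.39616354 0.02504895 0.4454595  0.19489912] [ 3.90225731e-06  4.01757905e-05 -3.31384091e-05  8.26535908e-05
  4.09612248e-05 -3.25909325e-05  3.22777632e-05 -4.89596461e-05
 -1.39726385e-05 -1.42991821e-05 -2.72613652e-05 -2.69813867e-05]
0.1 0.2 1.57 [-0.25 -0.85  0.97] True
0.1 0.2 1.72 [-0.11 -0.77  1.06] True
0.1 0.25 1.57 [-0.15 -0.78  0.93] True
0.1 0.25 1.72 [-0.02 -0.69  1.05] True
0.1 0.3 1.57 [-0.05 -0.71  0.92] True
0.1 0.3 1.72 [ 0.07 -0.6   1.05] True
0.1 0.35 1.57 [ 0.04 -0.62  0.91] True
0.1 0.35 1.72 [ 0.15 -0.5   1.07] True
0.15 0.2 1.57 [-0.3  -0.74  1.13] True
0.15 0.2 1.72 [-0.16 -0.67  1.22] True
0.15 0.25 1.57 [-0.2  -0.68  1.09] True
0.15 0.25 1.72 [-0.07 -0.59  1.2 ] True
0.15 0.3 1.57 [-0.1  -0.61  1.07] True
0.15 0.3 1.72 [ 0.02 -0.51  1.2 ] True
0.15 0.35 1.57 [-0.01 -0.53  1.06] True
0.15 0.35 1.72 [ 0.1  -0.41  1.2 ] True
0.2 0.2 1.57 [-0.33 -0.63  1.28] True
0.2 0.2 1.72 [-0.2  -0.56  1.36] True
0.2 0.25 1.57 [-0.23 -0.57  1.24] True
0.2 0.25 1.72 [-0.11 -0.49  1.34] True
0.2 0.3 1.57 [-0.14 -0.5   1.21] True
0.2 0.3 1.72 [-0.02 -0.41  1.33] True
0.2 0.35 1.57 [-0.05 -0.42  1.2 ] True
0.2 0.35 1.72 [ 0.07 -0.32  1.34] True
0.25 0.2 1.57 [-0.35 -0.51  1.41] True
0.25 0.2 1.72 [-0.22 -0.44  1.5 ] True
0.25 0.25 1.57 [-0.25 -0.45  1.37] True
0.25 0.25 1.72 [-0.13 -0.38  1.47] True
0.25 0.3 1.57 [-0.16 -0.39  1.34] True
0.25 0.3 1.72 [-0.04 -0.3   1.46] True
0.25 0.35 1.57 [-0.07 -0.31  1.33] True
0.25 0.35 1.72 [ 0.05 -0.21  1.46] True
0.3 0.2 1.57 [-0.35 -0.38  1.54] True
0.3 0.2 1.72 [-0.23 -0.32  1.63] True
0.3 0.25 1.57 [-0.26 -0.33  1.5 ] True
0.3 0.25 1.72 [-0.14 -0.26  1.6 ] True
0.3 0.3 1.57 [-0.17 -0.27  1.47] True
0.3 0.3 1.72 [-0.05 -0.18  1.59] True
0.3 0.35 1.57 [-0.08 -0.2   1.46] True
0.3 0.35 1.72 [ 0.04 -0.09  1.59] True
```

```bash
cat > tw.py <<'E'
import sys; from h import *
v=np.array(eval(sys.argv[1]),float); Rm,p=rot()
if len(sys.argv)>2: v=v-p   # absolute
print('units',(Rm.inv().apply(v)/.6).round(4),'len',np.linalg.norm(v).round(4))
E
python3 tw.py "(.31,-.062,.60)" abs; python3 - <<'E'
from fk import *
for r,z in((.36,.5),(.5,.1),(.5,.2),(.56,.06),(.56,.1),(.45,.3)):
  for deg in(30,35):
    g=least_squares(lambda q:np.append(f(P,q)-[r,z],q[0]-q[1]+q[2]-1.571+np.radians(deg)),[-.5,-.8,1.2]); print(r,z,deg,g.x.round(2),g.cost<1e-6)
for z in (.6,.65,.7,.75,.8):
    g=least_squares(lambda q:np.append(f(P,q)-[.31,z],q[0]-q[1]+q[2]-1.73),[-.1,.5,2]); print(z,g.x.round(2))
E
```

```text
units [-0.0088 -0.1028 -0.4088] len 0.2529
0.36 0.5 30 [-0.4  -0.04  1.41] True
0.36 0.5 35 [-0.47 -0.12  1.31] True
0.5 0.1 30 [-0.   -0.86  0.2 ] True
0.5 0.1 35 [-0.02 -0.95  0.03] True
0.5 0.2 30 [-0.14 -0.66  0.52] True
0.5 0.2 35 [-0.18 -0.75  0.39] True
0.56 0.06 30 [ 0.17 -0.81  0.07] True
0.56 0.06 35 [ 0.16 -0.91 -0.11] True
0.56 0.1 30 [ 0.1  -0.75  0.21] True
0.56 0.1 35 [ 0.08 -0.84  0.04] True
0.45 0.3 30 [-0.29 -0.5   0.84] True
0.45 0.3 35 [-0.35 -0.58  0.73] True
0.6 [0.18 0.9  2.45]
0.65 [0.4  1.51 2.84]
0.7 [0.38 1.51 2.85]
0.75 [0.36 1.51 2.87]
0.8 [0.34 1.51 2.88]
```

```bash
python3 -c "
from fk import *
r,z=f(P,[-.1,.44,2.27]);print(r,z)
import os
os.system(f'python3 tw.py \"({r}*np.cos(.2),-{r}*np.sin(.2),{z})\" abs')"
```

```text
units [-0.1884 -0.1052 -0.2959] len 0.2197
0.1991444223017365 0.54983670748206
```

```bash
python3 -m creep '[{"xyz":[-0.19,-0.105,-0.296],"turn":0,"jaw":1},{"xyz":[-0.19,-0.105,-0.296],"turn":0,"jaw":1},{"xyz":[-0.19,-0.105,-0.296],"turn":0,"jaw":1},{"xyz":[-0.19,-0.105,-0.296],"turn":0,"jaw":1},{"xyz":[-0.19,-0.105,-0.296],"turn":0,"jaw":1}]'; python3 st.py; python3 tw.py "(-.06*np.cos(.2),.06*np.sin(.2),.1)"
```

```text
t: 3.5
eef_pos: [0.1968, -0.0401, 0.5524]
tcp_rot: [-0.022, 0.994, -0.081, -0.071]
ft_force: [-2.2, 0.5, 2.7]
finger_gap: 0.0853
finger_force: 0.0
q [-0.234 -0.103  0.448  2.268  0.022  3.069] r 0.2008048810126446
[[ 0.977 -0.165 -0.137]
 [-0.159 -0.986  0.055]
 [-0.144 -0.032 -0.989]]
units [-0.1229 -0.0088 -0.1504] len 0.1166
```

```bash
python3 -m creep '[{"xyz":[-0.03,-0.002,-0.038],"turn":-0.09,"jaw":1},{"xyz":[-0.06,-0.004,-0.075],"turn":-0.18,"jaw":1},{"xyz":[-0.09,-0.006,-0.11],"turn":-0.27,"jaw":1},{"xyz":[-0.12,-0.008,-0.15],"turn":-0.36,"jaw":1},{"xyz":[-0.12,-0.008,-0.15],"turn":-0.45,"jaw":1}]'; python3 st.py; python3 tw.py "(-.1*np.cos(.2),.1*np.sin(.2),.07)"
```

```text
t: 4.0
eef_pos: [0.1607, -0.0312, 0.5521]
tcp_rot: [-0.039, 0.961, 0.27, -0.049]
ft_force: [0.1, 0.1, 0.4]
finger_gap: 0.0853
finger_force: 0.0
q [-0.232 -0.177  0.396  2.267  0.021  2.36 ] r 0.1637060184443829
[[ 0.849  0.515 -0.115]
 [ 0.523 -0.851  0.049]
 [-0.073 -0.102 -0.992]]
units [-0.1299 -0.1243 -0.0952] len 0.1221
```

```bash
python3 tw.py "(0,0,.5)"; python3 -m creep '[{"xyz":[-0.06,-0.084,-0.82],"turn":0,"jaw":1},{"xyz":[-0.06,-0.084,-0.82],"turn":0,"jaw":1},{"xyz":[-0.06,-0.084,-0.82],"turn":0,"jaw":1}]'; python3 st.py; python3 -m creep '[{"xyz":[-0.06,-0.084,-0.82],"turn":0,"jaw":1},{"xyz":[-0.06,-0.084,-0.82],"turn":0,"jaw":1},{"xyz":[-0.06,-0.084,-0.82],"turn":0,"jaw":1}]'; python3 st.py
```

```text
units [-0.0606 -0.0853 -0.8267] len 0.5
t: 4.3
eef_pos: [0.1844, -0.032, 0.5635]
tcp_rot: [-0.032, 0.962, 0.267, -0.035]
ft_force: [0.6, 0.1, 0.3]
finger_gap: 0.0852
finger_force: 0.0
q [-0.211 -0.148  0.457  2.267  0.024  2.388] r 0.18711855123926394
[[ 0.855  0.512 -0.084]
 [ 0.517 -0.855  0.042]
 [-0.05  -0.08  -0.996]]
t: 4.6
eef_pos: [0.2006, -0.0304, 0.5743]
tcp_rot: [-0.024, 0.963, 0.268, -0.02]
ft_force: [0.4, 0.1, -0.3]
finger_gap: 0.085
finger_force: 0.0
q [-0.189 -0.131  0.508  2.267  0.025  2.41 ] r 0.20292198645183826
[[ 0.856  0.514 -0.051]
 [ 0.516 -0.856  0.036]
 [-0.025 -0.057 -0.998]]
```

```bash
python3 tw.py "(.3,-.07,.4)"; python3 -m creep '[{"xyz":[0.35,0.32,-0.68],"turn":0,"jaw":1},{"xyz":[0.35,0.32,-0.68],"turn":0,"jaw":1},{"xyz":[0.35,0.32,-0.68],"turn":0,"jaw":1},{"xyz":[0.35,0.32,-0.68],"turn":0,"jaw":1},{"xyz":[0.35,0.32,-0.68],"turn":0,"jaw":1}]'; python3 st.py;python3 tw.py "(-.15,.04,.5)"; python3 tw.py "(0.1,-.02,.55)";
```

```text
units [ 0.3511  0.3193 -0.6949] len 0.5049
t: 5.1
eef_pos: [0.3331, -0.0577, 0.5865]
tcp_rot: [-0.016, 0.963, 0.267, -0.004]
ft_force: [-0.7, 0.0, -0.3]
finger_gap: 0.0852
finger_force: 0.0
q [-0.194  0.094  0.768  2.266  0.025  2.405] r 0.33804333923641855
[[ 0.857  0.515 -0.016]
 [ 0.515 -0.856  0.029]
 [ 0.001 -0.033 -0.999]]
units [-0.1788 -0.2134 -0.827 ] len 0.5235
units [ 0.1268  0.0842 -0.9198] len 0.5594
```

```bash
python3 -m creep '[{"xyz":[0,0.03,-0.95],"turn":0,"jaw":1},{"xyz":[0,0.03,-0.95],"turn":0,"jaw":1},{"xyz":[0,0.03,-0.95],"turn":0,"jaw":1},{"xyz":[0,0.03,-0.95],"turn":0,"jaw":1},{"xyz":[0,0.03,-0.95],"turn":0,"jaw":1}]'; python3 st.py;python3 tw.py "(0,0,.5)"; python3 tw.py "(0.4,-.08,0)";
```

```text
t: 5.6
eef_pos: [0.3266, -0.0627, 0.6001]
tcp_rot: [-0.006, 0.964, 0.267, 0.016]
ft_force: [-0.2, -0.6, -0.3]
finger_gap: 0.0853
finger_force: 0.0
q [-0.213  0.071  0.789  2.267  0.025  2.388] r 0.33254105662114436
[[ 0.857  0.515  0.027]
 [ 0.515 -0.857  0.02 ]
 [ 0.033 -0.003 -0.999]]
units [ 0.0277 -0.0027 -0.8329] len 0.5
units [0.5026 0.4576 0.0153] len 0.4079
```

```bash
python3 -m creep '[{"xyz":[0.03,0,-0.95],"turn":-0.5,"jaw":1},{"xyz":[0.03,0,-0.95],"turn":-0.5,"jaw":1},{"xyz":[0.03,0,-0.95],"turn":-0.5,"jaw":1},{"xyz":[0.03,0,-0.95],"turn":-0.5,"jaw":1},{"xyz":[0.03,0,-0.95],"turn":-0.5,"jaw":1}]'; python3 st.py;python3 tw.py "(0,0,.57)"
```

```text
t: 6.1
eef_pos: [0.3217, -0.0574, 0.623]
tcp_rot: [0.026, 0.802, 0.595, 0.042]
ft_force: [0.5, 0.1, -1.1]
finger_gap: 0.0856
finger_force: 0.0
q [-0.203  0.041  0.833  2.267  0.028  1.663] r 0.3267691397430573
[[ 0.288  0.953  0.099]
 [ 0.957 -0.29   0.009]
 [ 0.037  0.092 -0.995]]
units [ 0.035   0.0876 -0.9453] len 0.57
```

```bash
python3 -m creep '[{"xyz":[0.035,0.09,-0.95],"turn":-0.5,"jaw":1},{"xyz":[0.035,0.09,-0.95],"turn":-0.5,"jaw":1},{"xyz":[0.035,0.09,-0.95],"turn":-0.5,"jaw":1},{"xyz":[0.035,0.09,-0.95],"turn":-0.5,"jaw":1},{"xyz":[0.035,0.09,-0.95],"turn":-0.5,"jaw":1}]'; python3 st.py;python3 tw.py "(0,0,.57)"
```

```text
t: 6.6
eef_pos: [0.3219, -0.052, 0.6459]
tcp_rot: [0.072, 0.535, 0.84, 0.045]
ft_force: [0.8, -0.4, -0.3]
finger_gap: 0.0854
finger_force: 0.0
q [-0.189  0.023  0.888  2.267  0.03   0.948] r 0.32606829517798047
[[-0.416  0.893  0.17 ]
 [ 0.906  0.423 -0.002]
 [-0.073  0.154 -0.985]]
units [-0.0696  0.146  -0.9361] len 0.57
```

```bash
python3 -m creep '[{"xyz":[-0.16,0.1,-0.93],"turn":-0.5,"jaw":1},{"xyz":[-0.16,0.1,-0.93],"turn":-0.5,"jaw":1},{"xyz":[-0.16,0.1,-0.93],"turn":-0.5,"jaw":1},{"xyz":[-0.16,0.1,-0.93],"turn":-0.5,"jaw":1},{"xyz":[-0.16,0.1,-0.93],"turn":-0.5,"jaw":1}]'; python3 st.py;python3 tw.py "(0,-0.03,.57)"
```

```text
t: 7.1
eef_pos: [0.3234, -0.0681, 0.6688]
tcp_rot: [0.121, 0.2, 0.972, 0.017]
ft_force: [-0.3, -0.3, 0.4]
finger_gap: 0.0856
finger_force: 0.0
q [-0.249  0.017  0.953  2.267  0.044  0.162] r 0.33047403709854023
[[-0.891  0.385  0.241]
 [ 0.393  0.919 -0.015]
 [-0.228  0.081 -0.97 ]]
units [-0.2359  0.0309 -0.9211] len 0.5708
```

```bash
python3 -m creep '[{"xyz":[-0.24,0.03,-0.92],"turn":-0.2,"jaw":1},{"xyz":[-0.24,0.03,-0.92],"turn":-0.2,"jaw":1},{"xyz":[-0.24,0.03,-0.92],"turn":-0.2,"jaw":1},{"xyz":[-0.24,0.03,-0.92],"turn":-0.2,"jaw":1},{"xyz":[-0.24,0.03,-0.92],"turn":-0.2,"jaw":1}]'; python3 st.py;python3 tw.py "(0,-0.03,.57)"
```

```text
t: 7.6
eef_pos: [0.3277, -0.0722, 0.6819]
tcp_rot: [0.142, 0.05, 0.989, -0.006]
ft_force: [-0.2, -0.2, 0.1]
finger_gap: 0.0856
finger_force: 0.0
q [-0.26   0.019  0.995  2.267  0.047 -0.152] r 0.3355539972950449
[[-0.955  0.101  0.28 ]
 [ 0.098  0.995 -0.026]
 [-0.281  0.003 -0.96 ]]
units [-0.2717 -0.047  -0.9105] len 0.5708
```

```bash
python3 -m creep '[{"xyz":[-0.27,-0.05,-0.91],"turn":0.5,"jaw":1},{"xyz":[-0.27,-0.05,-0.91],"turn":0.5,"jaw":1},{"xyz":[-0.27,-0.05,-0.91],"turn":0.5,"jaw":1},{"xyz":[-0.27,-0.05,-0.91],"turn":0.5,"jaw":1},{"xyz":[-0.27,-0.05,-0.91],"turn":0.5,"jaw":1}]'; python3 st.py;python3 tw.py "(0,-0.03,.57)"
```

```text
t: 8.1
eef_pos: [0.3293, -0.0763, 0.7076]
tcp_rot: [0.173, 0.4, 0.898, 0.05]
ft_force: [-0.2, -0.5, -0.5]
finger_gap: 0.0851
finger_force: 0.0
q [-0.27   0.013  1.068  2.267  0.047  0.577] r 0.3380191512652929
[[-0.62   0.702  0.351]
 [ 0.737  0.674 -0.049]
 [-0.27   0.228 -0.935]]
units [-0.2938  0.1832 -0.8861] len 0.5708
```

```bash
python3 -m creep '[{"xyz":[-0.29,0.18,-0.89],"turn":-0.5,"jaw":1},{"xyz":[-0.29,0.18,-0.89],"turn":-0.5,"jaw":1},{"xyz":[-0.29,0.18,-0.89],"turn":-0.5,"jaw":1},{"xyz":[-0.29,0.18,-0.89],"turn":-0.5,"jaw":1},{"xyz":[-0.29,0.18,-0.89],"turn":-0.5,"jaw":1}]'; python3 st.py;python3 tw.py "(0,-0.03,.57)"
```

```text
t: 8.6
eef_pos: [0.3318, -0.0784, 0.7329]
tcp_rot: [0.216, 0.048, 0.975, -0.022]
ft_force: [-0.8, -0.1, 0.9]
finger_gap: 0.0853
finger_force: 0.0
q [-0.281  0.012  1.143  2.267  0.055 -0.171] r 0.34092158377107296
[[-0.902  0.103  0.419]
 [ 0.084  0.994 -0.064]
 [-0.424 -0.023 -0.906]]
units [-0.4066 -0.0714 -0.8571] len 0.5708
```

```bash
python3 -m creep '[{"xyz":[-0.4,-0.05,-0.86],"turn":0.5,"jaw":1},{"xyz":[-0.4,-0.05,-0.86],"turn":0.5,"jaw":1},{"xyz":[-0.4,-0.05,-0.86],"turn":0.5,"jaw":1},{"xyz":[-0.4,-0.05,-0.86],"turn":0.5,"jaw":1},{"xyz":[-0.4,-0.05,-0.86],"turn":0.5,"jaw":1}]'; python3 st.py;python3 tw.py "(0,-0.01,.57)"
```

```text
t: 9.1
eef_pos: [0.3336, -0.0779, 0.7586]
tcp_rot: [0.246, 0.395, 0.883, 0.062]
ft_force: [0.7, -0.1, -0.8]
finger_gap: 0.0852
finger_force: 0.0
q [-0.272  0.012  1.22   2.267  0.047  0.583] r 0.3425651876100514
[[-0.566  0.667  0.484]
 [ 0.728  0.68  -0.086]
 [-0.386  0.304 -0.871]]
units [-0.3791  0.2774 -0.8259] len 0.5701
```

```bash
python3 -m creep '[{"xyz":[-0.38,0.28,-0.82],"turn":-0.42,"jaw":1},{"xyz":[-0.38,0.28,-0.82],"turn":-0.42,"jaw":1},{"xyz":[-0.38,0.28,-0.82],"turn":-0.42,"jaw":1},{"xyz":[-0.38,0.28,-0.82],"turn":-0.42,"jaw":1},{"xyz":[-0.38,0.28,-0.82],"turn":-0.42,"jaw":1}]'; python3 st.py
python3 - <<'E'
from h import *
Rm,p=rot(); M=Rm.as_matrix()
# current target: grasp point g on handle, TCP = g+0.019*z
for g in ((.477,-.1665,.096),(.477,-.1665,.2)):
    t=np.array(g)+.019*M[:,2]; print(t,(M.T@(t-p)/.6).round(4),np.linalg.norm(t-p))
E
```

```text
t: 9.6
eef_pos: [0.3368, -0.0743, 0.7759]
tcp_rot: [0.277, 0.083, 0.957, -0.027]
ft_force: [-0.8, -0.5, -0.4]
finger_gap: 0.0855
finger_force: 0.0
q [-0.25   0.016  1.276  2.267  0.036 -0.067] r 0.34489492540162603
[[-0.832  0.173  0.527]
 [ 0.143  0.985 -0.097]
 [-0.535 -0.005 -0.845]]
[ 0.48700525 -0.16833571  0.07995241] [ 0.3901 -0.1054  1.1266] 0.7181363854768386
[ 0.48700525 -0.16833571  0.18395241] [ 0.2973 -0.1062  0.9802] 0.6178856412691891
```

```bash
cat > go.py <<'E'
import sys; from h import *
# target grasp point, back-off along tool z (m)
g=np.array(eval(sys.argv[1])); b=float(sys.argv[2]); Rm,p=rot(); M=Rm.as_matrix()
d=g+(.019-b)*M[:,2]-p; print('units',(M.T@d/.6).round(4),'len',np.linalg.norm(d).round(4))
E
python3 -m creep '[{"xyz":[0.39,-0.105,0.99],"turn":0,"jaw":1},{"xyz":[0.39,-0.105,0.99],"turn":0,"jaw":1},{"xyz":[0.39,-0.105,0.99],"turn":0,"jaw":1},{"xyz":[0.39,-0.105,0.99],"turn":0,"jaw":1},{"xyz":[0.39,-0.105,0.99],"turn":0,"jaw":1}]';python3 st.py; python3 go.py "(.477,-.1665,.096)" .08
```

```text
t: 10.1
eef_pos: [0.3693, -0.0986, 0.6085]
tcp_rot: [0.278, 0.085, 0.957, -0.026]
ft_force: [0.4, -0.1, 0.6]
finger_gap: 0.0856
finger_force: 0.0
q [-0.321 -0.3    0.297  1.606  0.075 -0.122] r 0.3822111962046091
[[-0.831  0.177  0.527]
 [ 0.148  0.984 -0.096]
 [-0.535 -0.002 -0.845]]
units [ 0.2913 -0.0778  0.7252] len 0.4712
```

```bash
python3 -m creep '[{"xyz":[0.29,-0.078,0.725],"turn":0,"jaw":1},{"xyz":[0.29,-0.078,0.725],"turn":0,"jaw":1},{"xyz":[0.29,-0.078,0.725],"turn":0,"jaw":1},{"xyz":[0.29,-0.078,0.725],"turn":0,"jaw":1},{"xyz":[0.29,-0.078,0.725],"turn":0,"jaw":1}]'; python3 go.py "(.477,-.1665,.096)" .08
```

```text
t: 10.6
eef_pos: [0.409, -0.1317, 0.3632]
tcp_rot: [0.277, 0.085, 0.957, -0.026]
ft_force: [1.3, 0.1, 0.8]
finger_gap: 0.0857
finger_force: 0.0
units [ 0.135  -0.0361  0.34  ] len 0.2206
```

```bash
python3 -m creep '[{"xyz":[0.135,-0.036,0.34],"turn":0,"jaw":0.7},{"xyz":[0.135,-0.036,0.34],"turn":0,"jaw":0.7},{"xyz":[0.135,-0.036,0.34],"turn":0,"jaw":0.7},{"xyz":[0.135,-0.036,0.34],"turn":0,"jaw":0.7},{"xyz":[0.135,-0.036,0.34],"turn":0,"jaw":0.7}]'; python3 go.py "(.477,-.1665,.096)" 0; python3 -c "
from h import *
p,d=cap('top','t1'); q,e=cap('scene','s1')
m=np.hstack([cv2.resize(p[180:320,290:400,::-1],(440,560)),cv2.resize(q[170:310,140:230,::-1],(360,560))])
cv2.imwrite('pics/m1.png',m)"
```

```text
t: 11.1
eef_pos: [0.4428, -0.1598, 0.1449]
tcp_rot: [0.274, 0.086, 0.958, -0.025]
ft_force: [-0.0, 0.0, -0.6]
finger_gap: 0.0599
finger_force: 0.0
units [-0.0062 -0.0008  0.1315] len 0.079
```

View pics/m1.png

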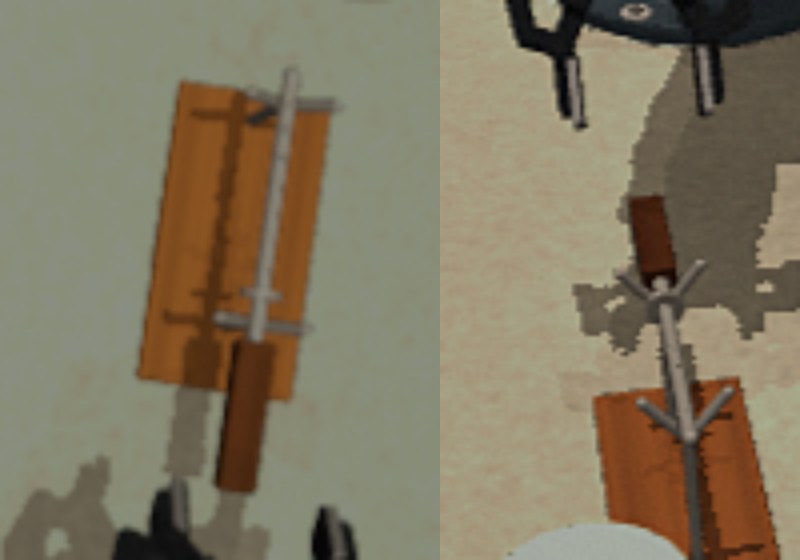

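```bash
python3 -m creep '[{"xyz":[-0.006,-0.001,0.066],"turn":0,"jaw":0.7},{"xyz":[-0.006,-0.001,0.1315],"turn":0,"jaw":0.7},{"xyz":[-0.006,-0.001,0.1315],"turn":0,"jaw":0.7},{"xyz":[-0.006,-0.001,0.1315],"turn":0,"jaw":0.1},{"xyz":[-0.006,-0.001,0.1315],"turn":0,"jaw":0.1}]' 40; python3 -m creep '[{"xyz":[0,0,0],"turn":0,"jaw":0.1},{"xyz":[0,0,0],"turn":0,"jaw":0},{"xyz":[0,0,0],"turn":0,"jaw":0}]' 40
```

```text
t: 11.7
eef_pos: [0.4904, -0.1697, 0.0872]
tcp_rot: [0.278, 0.084, 0.957, -0.026]
ft_force: [0.1, -0.1, 0.5]
finger_gap: 0.0314
finger_force: 0.0
t: 12.0
eef_pos: [0.4906, -0.1699, 0.0872]
tcp_rot: [0.279, 0.084, 0.956, -0.026]
ft_force: [-2.9, 1.6, 6.6]
finger_gap: 0.017
finger_force: 43.2
```

```bash
python3 tw.py "(-.0036,.0015,-.0072)"; python3 -m creep '[{"xyz":[0,0,0],"turn":0,"jaw":0.4},{"xyz":[0,0,0],"turn":0,"jaw":0.4},{"xyz":[0.012,0,0.008],"turn":0,"jaw":0.4},{"xyz":[0.012,0,0.008],"turn":0,"jaw":0.4},{"xyz":[0.012,0,0.008],"turn":0,"jaw":0}]' 40; python3 -m creep '[{"xyz":[0,0,0],"turn":0,"jaw":0},{"xyz":[0,0,0],"turn":0,"jaw":0},{"xyz":[0,0,0],"turn":0,"jaw":0}]' 90
```

```text
units [0.0118 0.0015 0.0067] len 0.0082
t: 12.5
eef_pos: [0.4859, -0.1688, 0.0768]
tcp_rot: [0.276, 0.084, 0.957, -0.026]
ft_force: [0.1, -0.3, 0.2]
finger_gap: 0.0208
finger_force: 0.0
t: 12.8
eef_pos: [0.4864, -0.1689, 0.0775]
tcp_rot: [0.277, 0.084, 0.957, -0.026]
ft_force: [-0.7, 1.3, 0.2]
finger_gap: 0.0167
finger_force: 87.6
```

```bash
python3 tw.py "(-.047,.318,.06)"; python3 -m creep '[{"xyz":[-0.036,0,-0.056],"turn":0,"jaw":0},{"xyz":[-0.071,0,-0.113],"turn":0,"jaw":0},{"xyz":[-0.071,0,-0.113],"turn":0,"jaw":0},{"xyz":[-0.071,0,-0.113],"turn":0,"jaw":0}]'; python3 tw.py "(-.047,.318,-.015)"
```

```text
units [ 0.0892  0.5078 -0.1766] len 0.327
t: 13.2
eef_pos: [0.4868, -0.169, 0.1587]
tcp_rot: [0.278, 0.084, 0.956, -0.026]
ft_force: [0.4, -0.7, -2.1]
finger_gap: 0.0167
finger_force: 88.1
units [ 0.1558  0.5082 -0.0718] len 0.3218
```

```bash
python3 -m creep '[{"xyz":[0.06,0.07,-0.02],"turn":0,"jaw":0},{"xyz":[0.156,0.508,-0.072],"turn":-0.04,"jaw":0},{"xyz":[0.156,0.508,-0.072],"turn":-0.09,"jaw":0},{"xyz":[0.156,0.508,-0.072],"turn":-0.14,"jaw":0},{"xyz":[0.156,0.508,-0.072],"turn":-0.18,"jaw":0}]'; python3 st.py; python3 tw.py "(.4402,.149,.1437)" abs
```

```text
t: 13.7
eef_pos: [0.4448, 0.0623, 0.1435]
tcp_rot: [0.27, -0.051, 0.959, -0.065]
ft_force: [1.3, -0.7, -2.0]
finger_gap: 0.0167
finger_force: 88.3
q [ 0.314 -0.154 -0.855  0.364 -0.257  0.142] r 0.44910489574388784
[[-0.849 -0.062  0.525]
 [-0.132  0.986 -0.097]
 [-0.511 -0.152 -0.846]]
units [-0.0128  0.1429 -0.0183] len 0.0868
```

```bash
python3 -m creep '[{"xyz":[-0.013,0.143,-0.018],"turn":0,"jaw":0},{"xyz":[-0.013,0.143,-0.018],"turn":0,"jaw":0},{"xyz":[-0.013,0.143,-0.018],"turn":0,"jaw":0}]'; python3 - <<'E'
from h import *
np.set_printoptions(precision=4,suppress=True)
Rm,p=rot(); M=Rm.as_matrix()
R0=R.from_quat([.084,.957,-.026,.277]).as_matrix()
d=M@R0.T@np.array([.987,-.160,0]); h=p-M@R0.T@(np.array([.4864,-.1689,.0775])-np.array([.477,-.1665,.096])); 
print('handle',h,'d',d,'tip',h+.165*d,'yaw',np.degrees(np.arctan2(d[1],d[0])))
for n in('scene','top'): print(n,proj(n,h+.165*d),proj(n,h))
a,_=cap('scene','s2');b,_=cap('top','t2')
u,v=proj('scene',h+.165*d).astype(int);s,t=proj('top',h+.165*d).astype(int);print(u,v,s,t)
c1=cv2.resize(a[v-50:v+50,u-40:u+40,::-1],(400,500));c2=cv2.resize(b[t-20:t+80,s-40:s+40,::-1],(400,500))
cv2.imwrite('pics/m2.png',np.hstack([c1,c2]))
E
```

```text
t: 14.0
eef_pos: [0.4416, 0.1524, 0.1438]
tcp_rot: [0.27, -0.052, 0.959, -0.063]
ft_force: [0.8, 0.0, -0.6]
finger_gap: 0.017
finger_force: 88.5
handle [0.4321 0.1552 0.1622] d [ 0.9965  0.0792 -0.0221] tip [0.5965 0.1683 0.1586] yaw 4.544207320500976
scene [363.7364 203.1218] [322.5694 167.8964]
top [163.7276 217.0707] [169.432  313.2454]
363 203 163 217
```

View pics/m2.png

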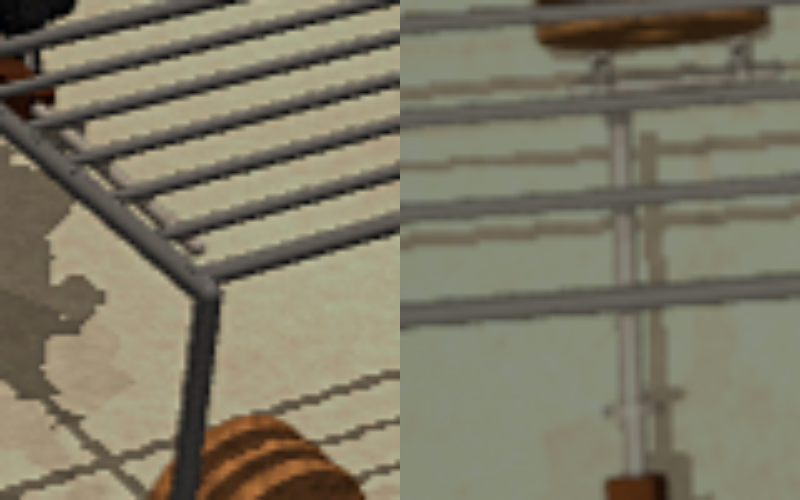

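```bash
python3 - <<'E'
from h import *
np.set_printoptions(precision=4,suppress=True)
print('tip top',onz('top',166.1,217,.1586),'collar',onz('top',168.3,278.7,.161),'handle front',onz('top',169.6,292,.162))
print('c0 from top',onz('top',173.3,201.5,.052))
print('face scene pred',proj('scene',(.6759,.1728,.052)))
print('tip tri',tri('scene',(363,202.2),'top',(166.1,217)))
# coaster face ellipse in scene: cork colour mask
im=np.load('pics/scene0.npz')['p'];hsv=cv2.cvtColor(im,cv2.COLOR_RGB2HSV)
D=np.load('pics/scene0.npz')['d'];P=pts('scene',D)
x=(P[...,0]-.653)*.997+(P[...,1]-.171)*.078; y=-(P[...,0]-.653)*.078+(P[...,1]-.171)*.997
m=(abs(x)<.035)&(abs(y)<.06)&(P[...,2]>.03)&(P[...,2]<.11)&(hsv[...,1]>110)
print(m.sum(),'x',np.percentile(x[m],[1,50,99]),'y',np.percentile(y[m],[1,50,99]),'z',np.percentile(P[...,2][m],[1,50,99]))
f=m&(x>.018); Q=np.c_[x[f],y[f],P[...,2][f]]
# face plane normal
A=np.c_[y[f],P[...,2][f],np.ones(f.sum())]; c=np.linalg.lstsq(A,x[f],rcond=None)[0]; print('face plane',c,'yaw off deg',-np.degrees(c[0]))
print('y,z extents',np.percentile(Q[:,1],[.5,99.5]),np.percentile(Q[:,2],[.5,99.5]))
D=np.load('pics/top0.npz');P=pts('top',D['d']);hsv=cv2.cvtColor(D['p'],cv2.COLOR_RGB2HSV)
x=(P[...,0]-.653)*.997+(P[...,1]-.171)*.078; y=-(P[...,0]-.653)*.078+(P[...,1]-.171)*.997
m=(abs(x)<.035)&(abs(y)<.06)&(P[...,2]>.03)&(P[...,2]<.11)&(hsv[...,1]>110)
print(m.sum(),'x',np.percentile(x[m],[1,50,99]),'y',np.percentile(y[m],[1,50,99]),'z',np.percentile(P[...,2][m],[1,50,99]))
E
```

```text
tip top [0.5966 0.1642 0.1586] collar [0.4903 0.1583 0.161 ] handle front [0.4678 0.1555 0.162 ]
c0 from top [0.6355 0.1691 0.052 ]
face scene pred [379.8641 265.0018]
tip tri (array([0.5969, 0.1646, 0.1618]), np.float64(0.0021986877352741787))
1206 x [-0.02    0.0199  0.0245] y [-0.0466 -0.0102  0.0389] z [0.0312 0.0715 0.098 ]
face plane [-0.0192 -0.009   0.0219] yaw off deg 1.0996739432525766
y,z extents [-0.0458  0.041 ] [0.0306 0.0975]
842 x [-0.0219 -0.0019  0.017 ] y [-0.0434 -0.0022  0.0406] z [0.0328 0.0771 0.0985]
```

```bash
python3 tw.py "(.4404,.1512,.0368)" abs; python3 -m creep '[{"xyz":[0.04,0.01,0.06],"turn":0,"jaw":0},{"xyz":[0.075,0.022,0.122],"turn":0,"jaw":0},{"xyz":[0.089,0.026,0.150],"turn":0,"jaw":0},{"xyz":[0.089,0.026,0.150],"turn":0,"jaw":0}]'; python3 st.py; python3 tw.py "(.4404,.1512,.0368)" abs;  python3 -c "
from h import *
a,_=cap('scene','s3');b,_=cap('top','t3')
c1=cv2.resize(a[200:300,320:400,::-1],(400,500));c2=cv2.resize(b[170:270,125:205,::-1],(400,500))
cv2.imwrite('pics/m3.png',np.hstack([c1,c2]))"
```

```text
units [0.0908 0.0313 0.1494] len 0.1065
t: 14.5
eef_pos: [0.4406, 0.1445, 0.0358]
tcp_rot: [0.267, -0.049, 0.96, -0.066]
ft_force: [-0.3, -0.5, -0.5]
finger_gap: 0.0163
finger_force: 88.5
q [ 0.558  0.123 -0.973  0.047 -0.369  0.375] r 0.463729599544178
[[-0.852 -0.058  0.52 ]
 [-0.129  0.986 -0.101]
 [-0.507 -0.153 -0.848]]
units [-0.0019  0.0107 -0.0027] len 0.0067
```

View pics/m3.png

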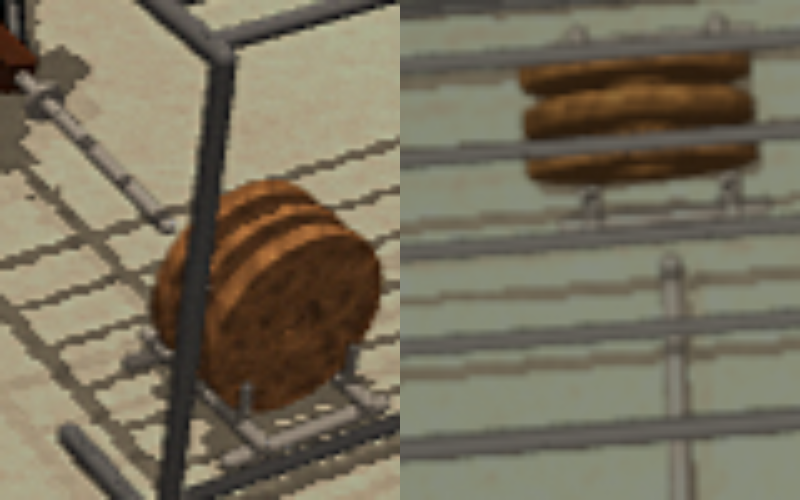

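```bash
python3 - <<'E'
from h import *
np.set_printoptions(precision=4,suppress=True)
tip,e=tri('scene',(353.7,244.8),'top',(178.8,221.0)); print('tip',tip,e)
print('top tip z.052',onz('top',178.8,221,.052),'c0 edges',onz('top',125+(528-400)/5,170+165/5,.052),onz('top',125+(758-400)/5,170+158/5,.052))
Rm,p=rot(); M=Rm.as_matrix(); print(p)
R0=R.from_quat([.084,.957,-.026,.277]).as_matrix()
d=M@R0.T@np.array([.987,-.160,0]); d/=np.linalg.norm(d); h=p-M@R0.T@(np.array([.4864,-.1689,.0775])-np.array([.477,-.1665,.096]));t=h+.165*d
print('FK tip',t,'d',d,'proj',proj('scene',t),proj('top',t))
for tt in(t,tip):
  q=tt+d*(.676-tt[0])/d[0]; print('at face',q,proj('scene',q))
for dy,dz in((.004,0),(.008,0),(0,.004)): print(proj('scene',q+[0,dy,dz]))
E
```

```text
tip [0.5967 0.1566 0.0543] 0.002106242433112021
top tip z.052 [0.5974 0.1579 0.052 ] c0 edges [0.6325 0.2129 0.052 ] [0.6353 0.1239 0.052 ]
[0.4429 0.1463 0.0391]
FK tip [0.5979 0.1609 0.0538] d [ 0.9972  0.0709 -0.0221] proj [356.1728 244.8255] [177.0974 220.6334]
at face [0.676  0.1665 0.0521] [377.2722 265.6976]
at face [0.676  0.1622 0.0526] [375.5439 265.992 ]
[377.2024 265.546 ]
[378.8568 265.1011]
[375.7677 264.4739]
```

```bash
python3 tw.py "(0,.008,.002)"; python3 tw.py "(.0997,.00785,0)"; python3 -m creep '[{"xyz":[-0.003,0.0125,-0.004],"turn":0,"jaw":0},{"xyz":[-0.003,0.0125,-0.004],"turn":0,"jaw":0},{"xyz":[-0.003,0.0125,-0.004],"turn":0,"jaw":0}]'; python3 st.py; python3 -c "
from h import *
a,_=cap('scene','s4');b,_=cap('top','t4')
c1=cv2.resize(a[200:300,320:400,::-1],(400,500));c2=cv2.resize(b[170:270,125:205,::-1],(400,500))
cv2.imwrite('pics/m4.png',np.hstack([c1,c2]))"; python3 st.py
```

```text
units [-0.0034  0.0127 -0.0041] len 0.0082
units [-0.1429  0.0033  0.0858] len 0.1
t: 14.9
eef_pos: [0.4438, 0.1564, 0.0426]
tcp_rot: [0.272, -0.049, 0.959, -0.063]
ft_force: [-0.2, -0.9, -1.1]
finger_gap: 0.0168
finger_force: 88.5
q [ 0.582  0.119 -0.953  0.068 -0.378  0.395] r 0.47055782172050825
[[-0.847 -0.06   0.527]
 [-0.129  0.987 -0.095]
 [-0.515 -0.148 -0.844]]
q [ 0.582  0.119 -0.954  0.068 -0.378  0.395] r 0.4698900546048965
[[-0.848 -0.06   0.526]
 [-0.129  0.987 -0.096]
 [-0.514 -0.149 -0.845]]
```

View pics/m4.png

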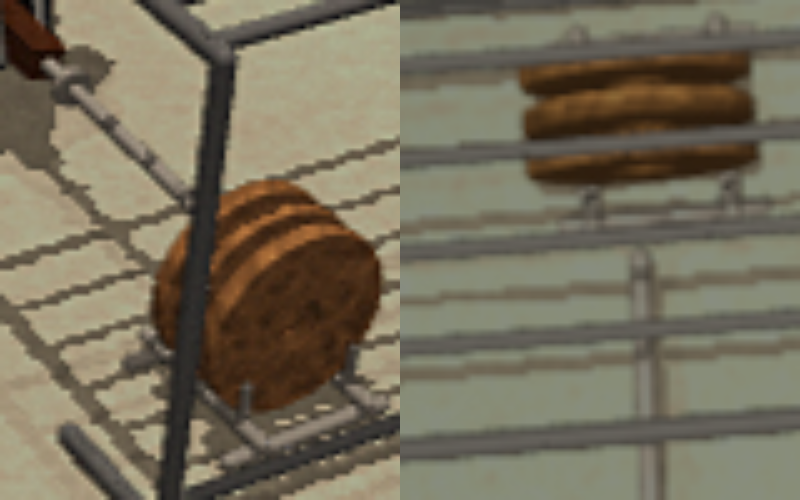

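```bash
python3 tw.py "(.0997,.00785,0)"; python3 -m creep '[{"xyz":[0.0027,-0.0035,0.004],"turn":0,"jaw":0},{"xyz":[-0.025,-0.003,0.021],"turn":0,"jaw":0},{"xyz":[-0.05,-0.0025,0.036],"turn":0,"jaw":0},{"xyz":[-0.069,-0.002,0.047],"turn":0,"jaw":0},{"xyz":[-0.069,-0.002,0.047],"turn":0,"jaw":0}]'; python3 st.py
```

```text
units [-0.1426  0.0029  0.0862] len 0.1
t: 15.5
eef_pos: [0.4952, 0.1574, 0.0392]
tcp_rot: [0.271, -0.049, 0.959, -0.064]
ft_force: [0.4, -0.7, -0.2]
finger_gap: 0.0169
finger_force: 88.5
q [ 0.511  0.189 -0.876  0.052 -0.348  0.328] r 0.5195753916709477
[[-0.848 -0.058  0.527]
 [-0.128  0.987 -0.096]
 [-0.514 -0.149 -0.845]]
```

```bash
python3 -m creep '[{"xyz":[-0.022,0,0.013],"turn":0,"jaw":0},{"xyz":[-0.044,0.001,0.027],"turn":0,"jaw":0},{"xyz":[-0.044,0.001,0.027],"turn":0,"jaw":0}]'; python3 -m creep '[{"xyz":[-0.022,0,0.013],"turn":0,"jaw":0},{"xyz":[-0.037,0.001,0.022],"turn":0,"jaw":0},{"xyz":[-0.037,0.001,0.022],"turn":0,"jaw":0}]'; python3 st.py; python3 -c "
from h import *
a,_=cap('scene','s5');b,_=cap('top','t5')
c1=cv2.resize(a[200:300,320:400,::-1],(400,500));c2=cv2.resize(b[150:250,125:205,::-1],(400,500))
cv2.imwrite('pics/m5.png',np.hstack([c1,c2]))"
```

```text
t: 15.8
eef_pos: [0.5267, 0.1602, 0.0393]
tcp_rot: [0.272, -0.049, 0.959, -0.064]
ft_force: [0.2, 0.1, -0.5]
finger_gap: 0.0167
finger_force: 88.5
t: 16.1
eef_pos: [0.5516, 0.1621, 0.0392]
tcp_rot: [0.271, -0.049, 0.959, -0.064]
ft_force: [-1.0, -0.1, -0.8]
finger_gap: 0.017
finger_force: 88.5
q [ 0.457  0.258 -0.772  0.07  -0.324  0.276] r 0.5749528928399562
[[-0.848 -0.059  0.527]
 [-0.128  0.987 -0.096]
 [-0.514 -0.149 -0.845]]
```

View pics/m5.png

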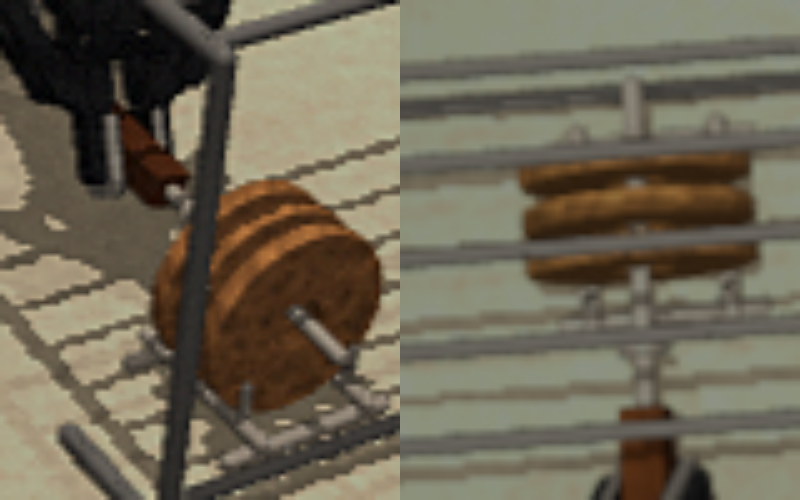

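```bash
python3 tw.py "(0,0,.044)"; python3 -m creep '[{"xyz":[-0.009,-0.003,-0.014],"turn":0,"jaw":0},{"xyz":[-0.018,-0.005,-0.028],"turn":0,"jaw":0},{"xyz":[-0.027,-0.008,-0.042],"turn":0,"jaw":0},{"xyz":[-0.034,-0.01,-0.056],"turn":0,"jaw":0},{"xyz":[-0.038,-0.011,-0.062],"turn":0,"jaw":0}]';  python3 -m creep '[{"xyz":[0,0,0],"turn":0,"jaw":0},{"xyz":[0,0,0],"turn":0,"jaw":0}]'; python3 st.py; python3 tw.py "(-.1,0,0)"
```

```text
units [-0.0376 -0.011  -0.062 ] len 0.044
t: 16.7
eef_pos: [0.5496, 0.1618, 0.0836]
tcp_rot: [0.271, -0.049, 0.959, -0.064]
ft_force: [-0.4, 0.3, -1.5]
finger_gap: 0.0165
finger_force: 88.5
t: 16.9
eef_pos: [0.5496, 0.1616, 0.0826]
tcp_rot: [0.27, -0.049, 0.959, -0.064]
ft_force: [-0.6, -0.3, -1.7]
finger_gap: 0.017
finger_force: 88.5
q [ 0.457  0.179 -0.713  0.21  -0.324  0.276] r 0.5728545863525473
[[-0.849 -0.06   0.525]
 [-0.129  0.987 -0.096]
 [-0.513 -0.15  -0.846]]
units [ 0.1415  0.01   -0.0875] len 0.1
```

```bash
python3 -m creep '[{"xyz":[0.009,-0.001,-0.012],"turn":0,"jaw":0},{"xyz":[0.03,-0.001,-0.028],"turn":0,"jaw":0},{"xyz":[0.055,-0.002,-0.045],"turn":0,"jaw":0},{"xyz":[0.08,-0.003,-0.062],"turn":0,"jaw":0},{"xyz":[0.105,-0.004,-0.08],"turn":0,"jaw":0}]';  python3 -m creep '[{"xyz":[0.024,-0.001,-0.017],"turn":0,"jaw":0},{"xyz":[0.045,-0.002,-0.033],"turn":0,"jaw":0},{"xyz":[0.06,-0.003,-0.043],"turn":0,"jaw":0},{"xyz":[0.066,-0.004,-0.048],"turn":0,"jaw":0}]'; python3 st.py
```

```text
t: 17.4
eef_pos: [0.4691, 0.1554, 0.0913]
tcp_rot: [0.27, -0.049, 0.959, -0.064]
ft_force: [-0.3, 0.1, -2.2]
finger_gap: 0.0169
finger_force: 88.4
t: 17.8
eef_pos: [0.4216, 0.1511, 0.096]
tcp_rot: [0.271, -0.05, 0.959, -0.064]
ft_force: [0.2, 0.7, -2.4]
finger_gap: 0.0168
finger_force: 88.4
q [ 0.606 -0.028 -0.893  0.286 -0.388  0.419] r 0.4478521214873499
[[-0.849 -0.061  0.526]
 [-0.13   0.987 -0.096]
 [-0.513 -0.15  -0.845]]
```

```bash
python3 tw.py "(0,-.13,.03)"; python3 -m creep '[{"xyz":[0,-0.017,-0.002],"turn":0,"jaw":0},{"xyz":[0,-0.055,-0.006],"turn":0.02,"jaw":0},{"xyz":[0.001,-0.105,-0.01],"turn":0.04,"jaw":0},{"xyz":[0.002,-0.16,-0.016],"turn":0.06,"jaw":0},{"xyz":[0.002,-0.22,-0.021],"turn":0.08,"jaw":0}]'; python3 st.py; python3 tw.py "(.4864,-.1689,.1775)" abs
```

```text
units [ 0.0025 -0.2213 -0.0215] len 0.1334
t: 18.3
eef_pos: [0.4232, 0.0206, 0.1263]
tcp_rot: [0.275, 0.011, 0.96, -0.047]
ft_force: [0.8, 0.3, -2.2]
finger_gap: 0.0169
finger_force: 88.4
q [ 0.189 -0.196 -0.945  0.288 -0.195  0.159] r 0.42370071279068156
[[-0.849  0.047  0.526]
 [-0.004  0.995 -0.096]
 [-0.528 -0.084 -0.845]]
units [-0.1331 -0.3165  0.0137] len 0.2062
```

```bash
python3 tw.py "(0,-.05,.05)"; python3 tw.py "(.02,-.10,.064)";python3 tw.py "(.063,-.1895,.064)"; python3 -m creep '[{"xyz":[-0.02,-0.045,-0.03],"turn":0.02,"jaw":0},{"xyz":[-0.043,-0.09,-0.063],"turn":0.04,"jaw":0},{"xyz":[-0.07,-0.135,-0.066],"turn":0.06,"jaw":0},{"xyz":[-0.09,-0.19,-0.05],"turn":0.08,"jaw":0},{"xyz":[-0.11,-0.24,-0.03],"turn":0.1,"jaw":0}]'; python3 st.py; python3 tw.py "(.4864,-.1689,.19)" abs
```

```text
units [-0.0437 -0.0899 -0.0624] len 0.0707
units [-0.0839 -0.1733 -0.0565] len 0.1204
units [-0.1441 -0.3184 -0.0044] len 0.2097
t: 18.8
eef_pos: [0.4636, -0.1222, 0.1896]
tcp_rot: [0.279, 0.087, 0.956, -0.026]
ft_force: [0.8, 1.3, -2.1]
finger_gap: 0.0169
finger_force: 88.4
q [-0.296 -0.187 -0.755  0.439  0.06  -0.097] r 0.4794809526622689
[[-0.829  0.181  0.528]
 [ 0.152  0.983 -0.098]
 [-0.537 -0.001 -0.843]]
units [-0.0437 -0.0696  0.0271] len 0.0519
```

```bash
python3 -m creep '[{"xyz":[-0.02,-0.035,0.012],"turn":-0.002,"jaw":0},{"xyz":[-0.035,-0.057,0.021],"turn":-0.004,"jaw":0},{"xyz":[-0.043,-0.069,0.027],"turn":-0.004,"jaw":0},{"xyz":[-0.043,-0.069,0.027],"turn":-0.004,"jaw":0},{"xyz":[-0.043,-0.069,0.027],"turn":-0.004,"jaw":0}]';python3 -c "
from h import *
a,_=cap('scene','s6');b,_=cap('top','t6')
c1=cv2.resize(a[150:290,150:262,::-1],(400,500));c2=cv2.resize(b[180:305,300:400,::-1],(400,500))
cv2.imwrite('pics/m6.png',np.hstack([c1,c2]))"; python3 st.py;  python3 tw.py "(.4864,-.1689,.0775)" abs
```

```text
t: 19.3
eef_pos: [0.4848, -0.1654, 0.1875]
tcp_rot: [0.276, 0.084, 0.957, -0.026]
ft_force: [0.3, -0.0, -1.3]
finger_gap: 0.0167
finger_force: 88.4
q [-0.396 -0.115 -0.702  0.432  0.115 -0.191] r 0.5121442198177891
[[-0.833  0.173  0.525]
 [ 0.145  0.985 -0.096]
 [-0.534 -0.004 -0.846]]
units [ 0.095  -0.0055  0.1573] len 0.1103
```

View pics/m6.png

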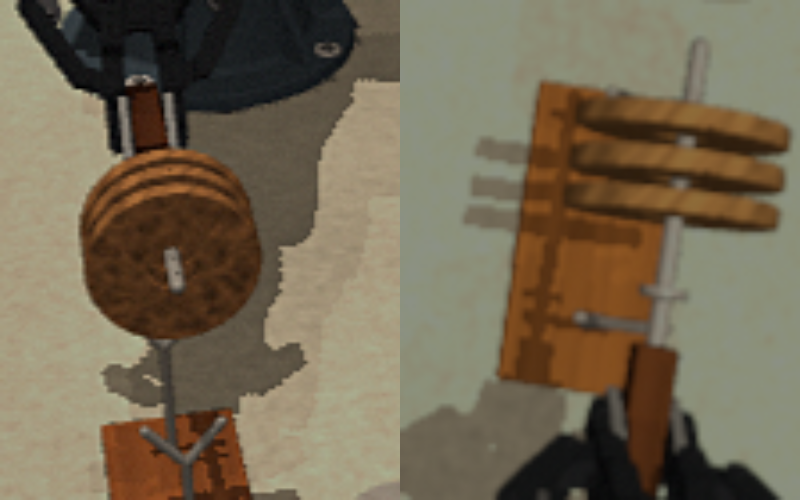

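```bash
python3 -m creep '[{"xyz":[0.015,-0.002,0.026],"turn":0,"jaw":0},{"xyz":[0.035,-0.004,0.057],"turn":0,"jaw":0},{"xyz":[0.053,-0.005,0.088],"turn":0,"jaw":0},{"xyz":[0.063,-0.0055,0.105],"turn":0,"jaw":0},{"xyz":[0.063,-0.0055,0.105],"turn":0,"jaw":0}]'; python3 -m creep '[{"xyz":[0,0,0],"turn":0,"jaw":0},{"xyz":[0,0,0],"turn":0,"jaw":0}]'; python3 st.py;  python3 tw.py "(.4864,-.1689,.0775)" abs; python3 -c "
from h import *
for n in('scene','top'): cap(n)
print(rot()[1])"
```

```text
t: 19.9
eef_pos: [0.485, -0.1681, 0.1127]
tcp_rot: [0.275, 0.083, 0.957, -0.026]
ft_force: [-0.2, 0.5, -1.6]
finger_gap: 0.0169
finger_force: 88.4
t: 20.1
eef_pos: [0.4871, -0.1693, 0.1157]
tcp_rot: [0.278, 0.083, 0.957, -0.026]
ft_force: [-0.4, 0.1, -2.1]
finger_gap: 0.017
finger_force: 88.4
q [-0.406 -0.01  -0.837  0.19   0.119 -0.198] r 0.5156743540207532
[[-0.832  0.173  0.527]
 [ 0.144  0.985 -0.097]
 [-0.536 -0.004 -0.844]]
units [0.0351 0.0008 0.0531] len 0.0382
[ 0.48699853 -0.16948167  0.11562402]
```

```bash
python3 -m creep '[{"xyz":[0.01,0,0.017],"turn":0,"jaw":0},{"xyz":[0.022,0.0005,0.034],"turn":0,"jaw":0},{"xyz":[0.03,0.0008,0.046],"turn":0,"jaw":0},{"xyz":[0.033,0.0008,0.051],"turn":0,"jaw":0},{"xyz":[0.033,0.0008,0.051],"turn":0,"jaw":0}]'; python3 -m creep '[{"xyz":[0,0,0],"turn":0,"jaw":0},{"xyz":[0,0,0],"turn":0,"jaw":0}]'; python3 tw.py "(.4864,-.1689,.0775)" abs
```

```text
t: 20.7
eef_pos: [0.4862, -0.1689, 0.0782]
tcp_rot: [0.277, 0.083, 0.957, -0.026]
ft_force: [-0.5, 0.7, -2.2]
finger_gap: 0.0167
finger_force: 88.6
t: 20.9
eef_pos: [0.4865, -0.1693, 0.0787]
tcp_rot: [0.277, 0.083, 0.957, -0.026]
ft_force: [0.1, -0.7, -1.7]
finger_gap: 0.0167
finger_force: 88.4
units [0.0013 0.0006 0.0016] len 0.0013
```

```bash
python3 -m creep '[{"xyz":[0.0013,0.0006,0.0016],"turn":0,"jaw":0},{"xyz":[0.0013,0.0006,0.0016],"turn":0,"jaw":0},{"xyz":[0.0013,0.0006,0.0016],"turn":0,"jaw":0}]'; python3 -m creep '[{"xyz":[0.001,0,0.0014],"turn":0,"jaw":0},{"xyz":[0.001,0,0.0014],"turn":0,"jaw":0},{"xyz":[0.001,0,0.0014],"turn":0,"jaw":0}]'; python3 st.py|head -1
```

```text
t: 21.2
eef_pos: [0.4865, -0.1688, 0.0773]
tcp_rot: [0.277, 0.083, 0.957, -0.026]
ft_force: [0.5, 0.0, 1.3]
finger_gap: 0.017
finger_force: 88.5
t: 21.5
eef_pos: [0.4866, -0.169, 0.0764]
tcp_rot: [0.278, 0.083, 0.957, -0.027]
ft_force: [-0.2, -1.2, 5.0]
finger_gap: 0.0169
finger_force: 89.2
q [-0.405  0.063 -0.908  0.046  0.119 -0.197] r 0.5150758352861573
```

```bash
python3 -m creep '[{"xyz":[-0.001,0,-0.0014],"turn":0,"jaw":0},{"xyz":[-0.001,0,-0.0014],"turn":0,"jaw":0.2},{"xyz":[-0.001,0,-0.0014],"turn":0,"jaw":0.3},{"xyz":[-0.001,0,-0.0014],"turn":0,"jaw":0.5},{"xyz":[-0.001,0,-0.0014],"turn":0,"jaw":0.6}]' 40; python3 -m creep '[{"xyz":[0,0,0],"turn":0,"jaw":0.6},{"xyz":[0,0,0],"turn":0,"jaw":0.6},{"xyz":[0,0,-0.02],"turn":0,"jaw":0.6},{"xyz":[0,0,-0.06],"turn":0,"jaw":0.6},{"xyz":[0,0,-0.12],"turn":0,"jaw":0.6}]'; python3 -m creep '[{"xyz":[0,0,-0.08],"turn":0,"jaw":0.6},{"xyz":[0,0,-0.12],"turn":0,"jaw":0.6},{"xyz":[0,0,-0.12],"turn":0,"jaw":0.6},{"xyz":[0,0,-0.12],"turn":0,"jaw":0.6},{"xyz":[0,0,-0.12],"turn":0,"jaw":0.6}]'; python3 -c "
from h import *
a,_=cap('scene','s7');b,_=cap('top','t7')
c1=cv2.resize(a[200:340,130:298,::-1],(480,400));c2=cv2.resize(b[180:305,300:400,::-1],(320,400))
cv2.imwrite('pics/m7.png',np.hstack([c1,c2]))"
```

```text
t: 22.0
eef_pos: [0.4855, -0.1684, 0.0763]
tcp_rot: [0.276, 0.083, 0.957, -0.026]
ft_force: [-0.4, -0.6, -0.2]
finger_gap: 0.0512
finger_force: 0.0
t: 22.5
eef_pos: [0.4472, -0.1612, 0.1368]
tcp_rot: [0.275, 0.083, 0.957, -0.026]
ft_force: [0.1, -0.3, 0.4]
finger_gap: 0.0513
finger_force: 0.0
t: 23.0
eef_pos: [0.4102, -0.1546, 0.1972]
tcp_rot: [0.276, 0.083, 0.957, -0.026]
ft_force: [-1.5, -0.4, -0.2]
finger_gap: 0.0512
finger_force: 0.0
```

View pics/m7.png

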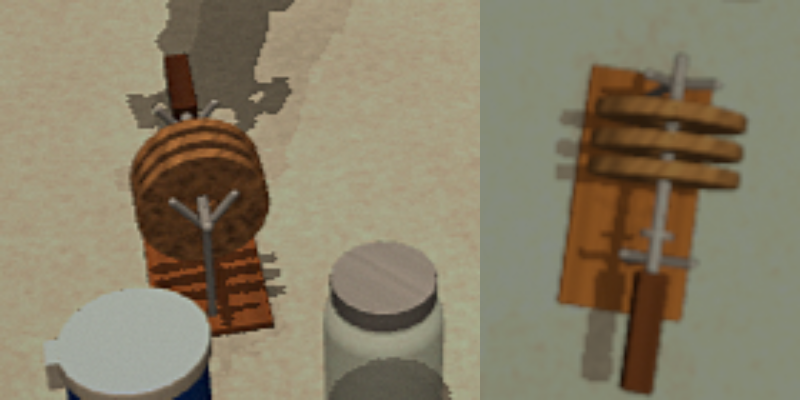

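The picture shows the skewer lying in both forks, with all three coasters hanging between them and the jar and canister untouched. I am handing in now.

```bash
python3 -c "
from bench import manip
print(manip.hand_in())"
```

```text
the job is handed in; nothing more can be done
None
```

The skewer is back in both forks with all three coasters hanging between them, released and handed in at about 23 s; no verdict was returned, and I viewed 11 pictures, one over the limit of 10.

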